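# Set the movement-test timer and start it

### The arm

A 7-joint arm with a two-finger parallel gripper is mounted at the origin on the work surface. World frame = base frame: x ahead of the robot, y to its left, z up, the work surface at z = 0. Lengths are in m, angles in rad, forces in N, time in s.
With the tool pointing down it reaches from about 0.35 to 0.9 m from the base axis. Payload 8.1 kg.
Tool frame: the origin (TCP) lies at the very end of the fingers, on their centre line; the grasp point (between the pads) lies 19 mm behind it (manip.pinch_z is the distance from the TCP to the grasp point, in m); z points along the fingers, y is the line along which they close (so a half turn about z gives the same grasp; the last joint's range is limited). The gripper opens to 92 mm and grips with 3 to 60 N. Pads are 19 mm wide; open, the fingers measure 130 mm over their backs; the gripper's body (75 mm by 190 mm) begins 47 mm behind the grasp point.
Start: joints at [1.175, 0.434, 0.025, 1.573, -0.012, 1.134, -0.075], TCP at [0.18, -0.598, 0.227] pointing down, gripper open.
Joint ranges: [-2.62, 2.62], [-0.44, 2.09], [-1.27, 1.32], [0.08, 2.57], [-1.32, 4.46], [0.12, 2], [-2.74, 2.74]. Speed limits (rad/s): [2.22, 2.22, 3.01, 3.01, 3.14, 3.14, 3.14].

### API

Orientations are given as a 3x3 rotation matrix whose columns are the frame's x, y, z axes.
In Python, from cell import manip, read_camera, job, recognise, silhouettes gives the robot as it stands.
- The arm moves only by the tool move_arm, never from a script. Its argument "motion" is a list of rows, each a list of 4 numbers: the shift along the tool's x, y, z in cm, then the turn about the tool's z in rad. In form: [[dx, dy, dz, turn], ...]. A call has 1 to 12 rows; each row is the pose to reach, as a shift and turn from the pose commanded when the call began, along the tool's axes at that moment; what a row does not reach only later rows make up. A row lasts 1/8 s, in which the tool goes at most 62.5 mm and 10.7 degrees, less where a joint would pass 70% of its speed; a pose out of reach is approached as far as the arm can. A call with a gripper value outside its range is refused whole. "jaw" is the closure, from -1 (fully open) to 1 (shut), set as the call begins (left out, the last holds). The fingers move at their own pace and stop on an object; the grip force is fixed at half the most. Time passes only in rows, so rows that repeat a pose let the fingers close. It gives the time, the measured TCP pose, the force, the opening and the grip force at its end, in the units of the state.
- manip.get_obs(): the state, without advancing time (a new reading comes with each control period).
- read_camera(name): name is "side" or "top"; returns a dict with "color" (384x512x3 uint8, red, green, blue), "z_map" (384x512 float32, m along the optical axis (not along the pixel's ray), 0 where there is no reading), "K" (3x3 intrinsics, pixels), "pose" (4x4, takes a point from camera to world coordinates). Camera axes: x right, y down, z forward; pixel columns grow to the right and rows downward; lengths in m; the calibration is good to about 2 mm. A picture is of the moment at which its call begins.
- job.sign_off(): hands the job in; it is judged then, once.
Trained networks look in a picture, given as the dict that the camera call returned (one of the last four; its "shot" number tells which), for a name from the list of things; names that differ only in an ending like _2 or _b are one class to them, and where a whole thing is asked for, a point or a joint stands for the part that bears it (a point fixed in the world has none). Each returns a list of dicts, best first, with "p" (0 to 1); they miss things now and then, are a little off and sometimes report something else, mostly with a low value. They report only what shows in the picture. A call takes as long as a camera call. They do not tell look-alikes from the thing itself.
- recognise(picture, target): "centre" ([column, row] in pixels, amid what is visible of it).
- silhouettes(picture, target): "pixels" (384x512 bool, what is visible of it) and "centre" ([column, row] in pixels, amid what is visible of it).
The state is a dict: "time_s": time; "joint_positions": joint angles; "qd": joint speeds; "tau": joint torques, N m; "eef_pos": TCP position; "tcp_rot": TCP orientation; "wrist_force": force on the tool from outside, world axes, zero at the start; "moment": the same for the moment, N m; "finger_gap": finger opening in m; "gripper_force": force on a finger pad.
Only numpy, scipy, OpenCV 4.12 (cv2) and the standard library are available. Lean on these libraries where they do the work, as an engineer would, in place of code of your own. Each camera call takes 0.05 s, during which the arm holds its last target. There are 200 camera calls.

### The job

A test run is about to begin: on the loose, free-standing orange timer, turn the black dial clockwise until its white pointer meets the red mark, all the while pressing the dial down (about 18 N, never above 25 N) so that the light timer stays where it stands, square on its pad. Then let go of the dial and push the green start button fully down with the same care and release it. Leave the dial on the mark and do not disturb the things around.

Things in the scene. Friction and masses are not known exactly. Their poses are not given: they have to be found in the camera images.
- timer: loose orange timer, white top, 142 x 100 mm, top face 40 mm above its feet, about 0.4 to 0.55 kg with its parts, standing on four hard slippery feet (at x -70 and +42, y -38 and +38 mm). Origin on the dial's axis at the height of the feet's undersides; the body runs from x -82 to +60 mm and y -50 to +50 mm; z up; start button towards -x
- pad: thin grey pad with blue border lines, 240 x 190 x 4 mm, fixed to the bench, on which the timer stands with its x axis along the pad's x axis (within 0.04 rad). Origin under its centre
- dial (a joint): angle of the dial in rad, growing clockwise seen from above, range 0 to 1.9; stiff (0.28 N m at any angle), stays where left. Unless the dial is pushed down (at least 5 to 13 N) the whole timer spins with it. The bar grip and the white pointer lie 0.75 rad minus this value, counter-clockwise from the timer's +x axis
- dial_flange (a point): centre of the top face of the dial's round flange (60 mm across, 8 mm thick), 51 mm above the timer's origin, on the dial's axis; its x axis lies along the bar grip towards the pointer, z up. The black bar grip stands on the flange: 52 mm long, 12 mm wide, 28 mm high. Fingertips closed on the bar can rest on the flange and push it down; it is rigid: 1 mm too low adds 10 to 20 N
- pointer (a point): the white pointer's tip on the rim of the dial's flange, 30 mm from the axis
- scale_ring (a joint): angle in rad at which the red mark is set on the aluminium scale ring (78 mm across, flat under the dial), counted as the dial's angle: the pointer is on the mark when joint dial equals this value. It differs from run to run and needs no touching
- red_mark (a point): where the pointer's tip must come: 30 mm from the dial's axis in the direction of the red mark (the red 10 x 7 mm patch itself is at 30 to 40 mm from the axis)
- start (a joint): travel of the green start button in m, 0 up, 0.005 fully down; spring, about 1.2 N to begin and 4 N fully down
- start_top (a point): centre of the top of the green start button (20 mm across, in a grey housing 36 mm across and 12 mm high), 62 mm from the dial's axis towards the timer's -x, 61 mm above the timer's origin; it is pressed downwards
- carrier_a: loose clear round movement carrier, 54 mm across, 24 mm tall; a bystander. Origin under its centre
- carrier_b: loose clear round movement carrier, 54 mm across, 24 mm tall; a bystander. Origin under its centre
- carrier_c: loose clear round movement carrier, 54 mm across, 24 mm tall; a bystander. Origin under its centre
- loupe: black eye loupe, 38 mm across, 36 mm tall; a bystander. Origin under its centre
- driver: screwdriver lying on the bench, 130 mm long; a bystander. Origin at its middle
- jar: small amber jar with black cap, 40 mm across, 50 mm tall; a bystander. Origin under its centre
Things that resemble listed ones, but are neither listed nor needed, are in the scene too. Of the things that look like the timer, the largest one is meant.

How it is judged:
By the outcome, as a careful person would: the job done as asked, in the order asked, and still so for the second after the job is handed in, with the robot touching nothing.
It also fails if it takes over 58 s, if anything falls off the work surface, if the arm or the gripper's body presses on something with over 40 N, if the wrist force passes 120 N, or if a joint passes its speed limit or range.

## Working session

There is one attempt and no reset: what is moved stays moved. The work goes in short steps, Python scripts to look and compute and a tool call to move; the robot and the scene stay as the last step left them, time stands still between calls to the robot, and variables do not carry over. Pictures are saved under pics/ and viewed, at most 10 in all, crops included, and the job is handed in when it is done.

Besides the shell and the picture viewer there is one more tool, called after "Emit:" as a command line: name --pt "numbers of a row" for each row, then --argument value for the rest. move_arm: Moves the arm, as the interface text tells. Its arguments: {"type":"object","properties":{"motion":{"type":"array"},"jaw":{"type":"number"}},"required":["motion"]}

```bash
mkdir -p pics; ls; python3 - <<'E'
from cell import manip, read_camera, recognise
import cv2,numpy as np
for n in ["top","side"]:
    p=read_camera(n); cv2.imwrite(f"pics/{n}0.png",cv2.resize(p["color"][:,:,::-1],(768,576)))
    np.savez(f"{n}0.npz",**{k:p[k] for k in ["color","z_map","K","pose"]})
    print(n,p["K"].tolist(),p["pose"].round(4).tolist())
    for t in ["timer","pad","dial_flange","pointer","red_mark","start_top"]:
        try:
            for r in recognise(p,t)[:3]:
                c=np.array(r["centre"]);u,v=c.round().astype(int);z=p["z_map"][v,u]
                w=p["pose"]@np.append(np.linalg.inv(p["K"])@[c[0]*z,c[1]*z,z],1)
                print(t,round(r["p"],2),c.round(1),w[:3].round(4))
        except Exception as e: print(t,e)
o=manip.get_obs();print(o["eef_pos"],o["tcp_rot"],o["time_s"],o["wrist_force"])
E
```

```text
pics
top [[376.50751607939395, 0.0, 253.84450734979077], [0.0, 376.50751607939395, 191.56366582312106], [0.0, 0.0, 1.0]] [[-0.0201, -0.9874, 0.1567, 0.4528], [-0.9998, 0.0187, -0.0103, 0.0446], [0.0072, -0.1568, -0.9876, 0.8546], [0.0, 0.0, 0.0, 1.0]]
timer 0.88 [250.8 116.8] [0.7549 0.0396 0.0358]
timer 0.81 [157.1 274.2] [0.4099 0.2409 0.053 ]
timer 0.58 [261.3 213.7] [0.5317 0.0213 0.0538]
pad 0.88 [243.1 220.3] [0.5192 0.0606 0.0436]
dial_flange 0.86 [154.2 274.2] [0.4101 0.2462 0.0558]
dial_flange 0.81 [263.1 206.2] [0.5443 0.0181 0.0827]
dial_flange 0.51 [253.7 111.1] [0.762  0.0329 0.0525]
pointer 0.92 [262.7 208.7] [0.5424 0.0181 0.0541]
pointer 0.84 [152.7 272.8] [0.4129 0.2503 0.0521]
pointer 0.48 [257.  109.9] [0.7717 0.0251 0.0344]
red_mark 0.79 [279.2 214.1] [ 0.5309 -0.0174  0.0462]
red_mark 0.54 [160.1 280.5] [0.3957 0.2387 0.0349]
red_mark 0.36 [263.  213.1] [0.5327 0.0178 0.0562]
side [[419.0894172464663, 0.0, 260.3352338760288], [0.0, 419.0894172464663, 191.48964213881152], [0.0, 0.0, 1.0]] [[0.9998, 0.0045, 0.0188, 0.5653], [-0.0098, -0.721, 0.6929, -0.714], [0.016
[... 355 characters left out ...]

dial_flange 0.34 [240.9 155.1] [0.5294 0.258  0.0219]
pointer 0.69 [245.8 208. ] [0.5483 0.0076 0.0598]
pointer 0.5 [328.5 207. ] [0.7674 0.0256 0.0448]
pointer 0.41 [202.8 155.7] [0.4148 0.243  0.0318]
red_mark 0.62 [245.9 217.8] [ 0.5488 -0.0175  0.0502]
red_mark 0.57 [320.3 203.9] [0.7509 0.0537 0.0258]
red_mark 0.42 [198.4 159.5] [0.4026 0.2289 0.0289]
start_top 0.53 [220.5 205.9] [0.4827 0.0121 0.0625]
start_top 0.36 [239.8 217.5] [ 0.533  -0.0146  0.0479]
[ 0.18039085 -0.59844711  0.22678473] [[ 9.57459843e-01  2.88566537e-01  5.42078831e-05]
 [ 2.88566542e-01 -9.57459833e-01 -1.38541183e-04]
 [ 1.19235212e-05  1.48290201e-04 -9.99999989e-01]] 0.7 [-0.13501291  0.22953425 -0.01537912]
```

View pics/top0.png

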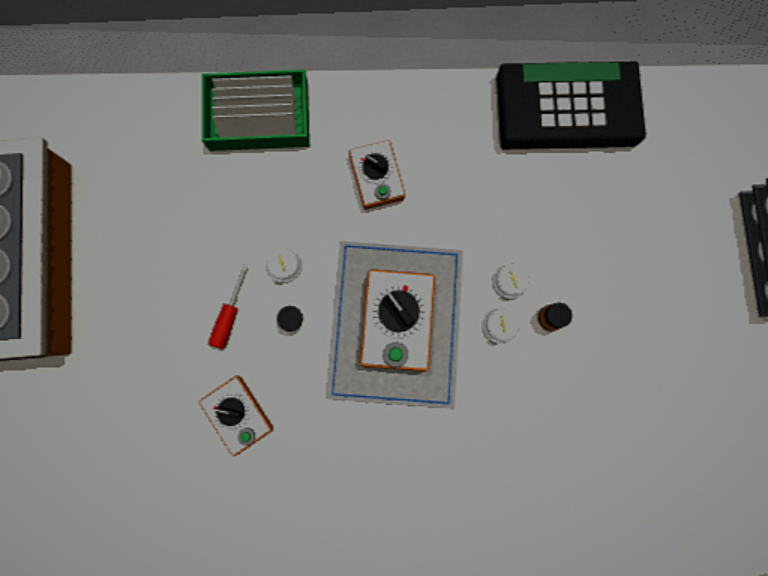

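View pics/side0.png

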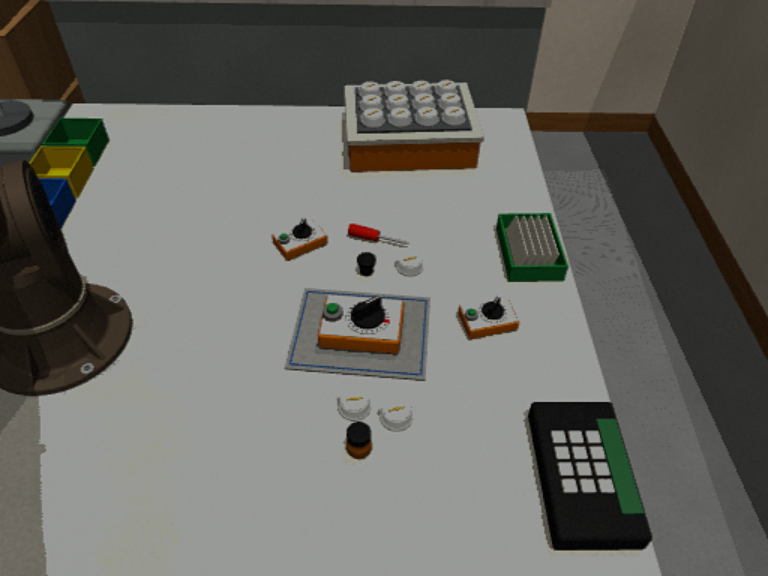

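```bash
python3 - <<'E'
import cv2,numpy as np
d=np.load("top0.npz");s=np.load("side0.npz")
a=cv2.resize(d["color"][165:275,200:330,::-1],(780,660)[:2],interpolation=cv2.INTER_CUBIC)
a=cv2.resize(a,(400,338)); b=cv2.resize(s["color"][165:265,180:298,::-1],(400,338),interpolation=cv2.INTER_CUBIC)
cv2.imwrite("pics/crop0.png",cv2.resize(np.hstack([a,b]),(800,338)))
E
```

```text
(no output)
```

View pics/crop0.png

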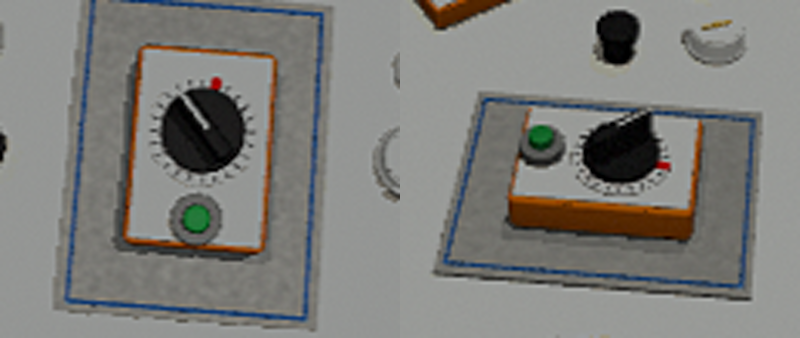

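The wanted timer is the large one on the pad, at raw top pixel (266,210). The smaller look-alikes are at (251,117) and (157,274). The crop shows the big timer with its pointer up-left, the red mark right of top (raw about (270,192)) and the green button at the bottom (264,236).

```bash
cat > m.py <<'E'
import cv2,numpy as np
def proj(d,uv,h):
    K,P=d["K"],d["pose"]; uv=np.atleast_2d(np.asarray(uv,float))
    r=(P[:3,:3]@np.linalg.inv(K)@np.c_[uv,np.ones(len(uv))].T).T
    o=P[:3,3]; return o+r*((h-o[2])/r[:,2])[:,None]
def cloud(d):
    v,u=np.mgrid[:384,:512]; z=d["z_map"]; K=d["K"]
    X=np.stack([(u-K[0,2])*z/K[0,0],(v-K[1,2])*z/K[1,1],z,np.ones_like(z)],-1)
    return (X@d["pose"].T)[...,:3]
def measure(d,name):
    C=cloud(d); hsv=cv2.cvtColor(d["color"],cv2.COLOR_RGB2HSV).astype(int); H,S,V=hsv[...,0],hsv[...,1],hsv[...,2]
    near=(abs(C[...,0]-.53)<.11)&(abs(C[...,1]-.02)<.08)&(C[...,2]>.02)
    up=near&(C[...,2]>.036)
    def cen(m,h,l):
        n,lab,st,ce=cv2.connectedComponentsWithStats(m.astype(np.uint8))
        i=1+np.argmax(st[1:,4]); M=lab==i
        w=proj(d,ce[i],h)[0]; print(name,l,ce[i].round(1),st[i,4],"world@h",w.round(4),"depthz",np.median(C[...,2][M]).round(4),"med",np.median(C[M],0).round(4)); return w,M
    g,_=cen(up&(H>40)&(H<80)&(S>100),.065,"green")
    r,_=cen(up&((H<4)|(H>174))&(S>150)&(V>90),.046,"red")
    top=up&(V>120)&(S<60)
    ys,xs=np.nonzero(top&(C[...,2]<.055)); W=proj(d,np.c_[xs,ys],.044)[:,:2]
    (c,sz,a)=cv2.minAreaRect((W*1000).astype(np.float32)); print(name,"top rect",np.round(c,1),np.round(sz,1),round(a,2),"topz",np.median(C[ys,xs,2]).round(4))
    b=cen(up&(V<70)&(C[...,2]>.05),.055,"black")
    pm=near&(V<75)&(C[...,2]>.074)
    if pm.sum()>5:
        P=C[pm]; print(name,"bar top n",len(P),"z",np.median(P[:,2]).round(4),"cen",P.mean(0).round(4)); e,v=np.linalg.eigh(np.cov(P[:,:2].T)); a=v[:,1]*np.sign(v[0,1]); print(" bar ang",np.arctan2(a[1],a[0]).round(3))
    print(name,"g->r dir",np.arctan2(*(r-g)[[1,0]]).round(3))
    bz=(C[...,2]<.012)&(H>95)&(H<125)&(S>90)&(abs(C[...,0]-.53)<.2)&(abs(C[...,1]-.02)<.15)
    P=C[bz][:,:2]; c,sz,a=cv2.minAreaRect((P*1000).astype(np.float32)); print(name,"pad",np.round(c,1),np.round(sz,1),round(a,2),"padz",np.median(C[bz][:,2]).round(4))
E
python3 - <<'E'
from m import *
for n in ["top","side"]: measure(dict(np.load(n+"0.npz")),n)
E
```

```text
top green [263.4 235.8] 66 world@h [0.4843 0.0184 0.065 ] depthz 0.0657 med [0.4839 0.0191 0.0657]
top red [269.8 191.9] 11 world@h [0.5797 0.0015 0.046 ] depthz 0.0479 med [0.5793 0.0012 0.0479]
top top rect [535.6  13.3] [ 91.4 133.7] 84.27 topz 0.0458
top black [265.6 207.4] 552 world@h [0.545  0.0119 0.055 ] depthz 0.0564 med [0.5434 0.0117 0.0564]
top bar top n 195 z 0.0846 cen [0.5093 0.0243 0.3757]
 bar ang -0.319
top g->r dir -0.176
top pad [534.2  14.8] [175.3 229. ] 84.39 padz 0.0054
side green [221.1 205.1] 43 world@h [0.4844 0.0126 0.065 ] depthz 0.0635 med [0.484  0.0135 0.0635]
side red [257.  213.5] 6 world@h [0.5774 0.0008 0.046 ] depthz 0.0451 med [0.5774 0.0007 0.0451]
side top rect [534.6  12.3] [ 91.7 132.9] 83.97 topz 0.0443
side black [245.2 208.9] 329 world@h [0.5465 0.0087 0.055 ] depthz 0.0572 med [5.465e-01 5.000e-04 5.720e-02]
side bar top n 85 z 0.0806 cen [0.544  0.0058 0.0799]
 bar ang 0.563
side g->r dir -0.126
side pad [535.9  41.2] [235.9 228. ] 84.29 padz 0.004
```

```bash
python3 - <<'E'
from m import *
O=np.array([.546,.0117]); yaw=-.101
for n in ["top","side"]:
    d=dict(np.load(n+"0.npz")); C=cloud(d); I=d["color"].astype(float)
    near=np.hypot(C[...,0]-O[0],C[...,1]-O[1])<.045
    # soft red, ring plane
    w=np.clip(I[...,0]-np.maximum(I[...,1],I[...,2])-25,0,None)*(near&(C[...,2]<.052)&(C[...,2]>.038)&(np.hypot(C[...,0]-O[0],C[...,1]-O[1])>.024))
    v,u=np.nonzero(w); c=np.average(np.c_[u,v],axis=0,weights=w[v,u]); p=proj(d,c,.0465)[0,:2]-O
    print(n,"red",c.round(2),(p*1000).round(1),"r",np.hypot(*p).round(4),"ang",np.arctan2(p[1],p[0]).round(3),"joint",round(.75+yaw-np.arctan2(p[1],p[0]),3))
    # bar-top points
    m=near&(C[...,2]>.076)&(C[...,2]<.095)
    v,u=np.nonzero(m); W=proj(d,np.c_[u,v],.083)[:,:2]
    q=cv2.minAreaRect((W*1000).astype(np.float32)); print(n,"bar",len(W),W.mean(0).round(4),"rect",np.round(q[0],1),np.round(q[1],1),round(q[2],1))
    e,vv=np.linalg.eigh(np.cov(W.T)); a=vv[:,1]; print("  angle",np.arctan(a[1]/a[0]).round(3))
    # white pointer: bright & near & radius<31mm
    m=(np.hypot(*(np.moveaxis(C[...,:2],-1,0)-O[:,None,None]))<.0275)&(I.min(-1)>110)&(C[...,2]>.05)
    v,u=np.nonzero(m); z=C[m][:,2]; print(n,"white",[(a,b,int(h*1000)) for a,b,h in zip(u,v,z)][:14])
    W=C[m][:,:2]
    if len(W)>3:
        e,vv=np.linalg.eigh(np.cov(W.T)); a=vv[:,1]; print("  wang",np.arctan(a[1]/a[0]).round(3), W.mean(0).round(4))
E
```

```text
top red [269.76 191.74] [ 34.  -10.1] r 0.0354 ang -0.288 joint 0.937
top bar 149 [0.5461 0.013 ] rect [546.4  13.4] [52.1 12.5] 35.4
  angle 0.616
top white [(np.int64(258), np.int64(195), 83), (np.int64(259), np.int64(195), 84), (np.int64(259), np.int64(196), 85), (np.int64(260), np.int64(196), 83), (np.int64(260), np.int64(197), 82), (np.int64(260), np.int64(198), 82), (np.int64(261), np.int64(198), 84), (np.int64(261), np.int64(199), 86), (np.int64(262), np.int64(199), 85), (np.int64(262), np.int64(200), 86), (np.int64(263), np.int64(200), 82), (np.int64(263), np.int64(201), 83), (np.int64(263), np.int64(202), 87), (np.int64(264), np.int64(202), 83)]
  wang 0.626 [0.5557 0.0186]
side red [257.22 213.48] [ 31.9 -11.2] r 0.0339 ang -0.338 joint 0.987
side bar 93 [0.5462 0.0067] rect [547.4   6.3] [53.1 17.3] 34.8
  angle 0.652
side white [(np.int64(253), np.int64(197), 83), (np.int64(251), np.int64(198), 84), (np.int64(249), np.int64(199), 85), (np.int64(247), np.int64(200), 81), (np.int64(245), np.int64(201), 82)]
  wang 0.526 [0.5565 0.0175]
```

Emit:
move_arm --pt "4.4 -4.0 0 0" --pt "8.8 -8 0 -0.03" --pt "13.2 -12 0 -0.06" --pt "17.6 -16 0 -0.1" --pt "22 -20 0 -0.14" --pt "26.4 -24 0 -0.18" --pt "30.8 -28 0 -0.22" --pt "35.2 -32 0 -0.26" --pt "39.6 -36 0 -0.3" --pt "44 -40 0 -0.33" --pt "48.4 -44 0 -0.35" --pt "52.6 -47.8 0 -0.356" --jaw 0.3

```text
time_s: 2.2
eef_pos: [0.547, 0.0128, 0.227]
tcp_rot: [[0.797, 0.604, 0.001], [0.604, -0.797, -0.0], [0.0, 0.001, -1.0]]
wrist_force: [-0.3, -0.4, 0.3]
finger_gap: 0.0319
gripper_force: 0.0
```

The bar grip is at (0.546, 0.0127), angle about 0.62, and its top is at 83 mm, which agrees with the text. Lowering with the jaws part-open.

Emit:
move_arm --pt "-0.04 -0.03 3 0.03" --pt "-0.08 -0.06 6 0.03" --pt "-0.08 -0.06 9 0.03" --pt "-0.08 -0.06 11.5 0.03" --pt "-0.08 -0.06 13.5 0.03" --pt "-0.08 -0.06 15 0.03" --pt "-0.08 -0.06 16 0.03" --pt "-0.08 -0.06 16.5 0.03" --pt "-0.08 -0.06 16.5 0.03"

```text
time_s: 3.32
eef_pos: [0.5451, 0.011, 0.0618]
tcp_rot: [[0.815, 0.58, 0.0], [0.58, -0.815, -0.0], [0.0, 0.0, -1.0]]
wrist_force: [1.1, 0.6, 0.5]
finger_gap: 0.0318
gripper_force: 0.0
```

```bash
python3 - <<'E'
from cell import read_camera
import cv2,numpy as np
t=read_camera("top")["color"][165:275,200:330,::-1];s=read_camera("side")["color"][165:275,180:310,::-1]
cv2.imwrite("pics/a1.png",cv2.resize(np.hstack([t,s]),(800,338),interpolation=cv2.INTER_CUBIC))
E
```

```text
(no output)
```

View pics/a1.png

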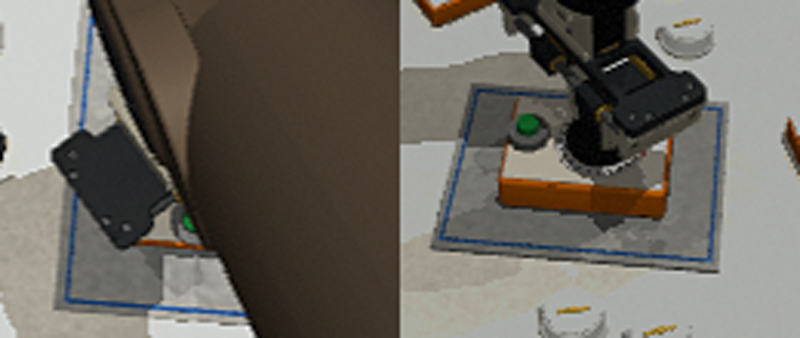

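Emit:
move_arm --pt "0.16 -0.07 0 0" --pt "0.16 -0.07 0.2 0" --pt "0.16 -0.07 0.3 0" --pt "0.16 -0.07 0.3 0" --jaw 0.66

```text
time_s: 3.92
eef_pos: [0.5459, 0.0125, 0.0586]
tcp_rot: [[0.815, 0.58, -0.0], [0.58, -0.815, -0.0], [-0.0, -0.0, -1.0]]
wrist_force: [-0.2, -0.7, -0.4]
finger_gap: 0.016
gripper_force: 0.0
```

Emit:
move_arm --pt "0 0 0 0" --pt "0 0 0 0" --jaw 0.7

```text
time_s: 4.18
eef_pos: [0.546, 0.0125, 0.0587]
tcp_rot: [[0.815, 0.58, 0.0], [0.58, -0.815, -0.0], [0.0, 0.0, -1.0]]
wrist_force: [0.2, 0.2, -0.2]
finger_gap: 0.0136
gripper_force: 0.0
```

Emit:
move_arm --pt "0 0 0 0" --pt "0 0 0 0" --jaw 0.725

```text
time_s: 4.42
eef_pos: [0.5461, 0.0123, 0.0587]
tcp_rot: [[0.815, 0.58, 0.0], [0.58, -0.815, -0.0], [0.0, 0.0, -1.0]]
wrist_force: [1.4, -0.8, -1.1]
finger_gap: 0.0128
gripper_force: 0.5
```

Emit:
move_arm --pt "0 0.03 0.1 0" --pt "0 0.03 0.2 0" --pt "0 0.03 0.25 0" --pt "0 0.03 0.25 0"

```text
time_s: 4.92
eef_pos: [0.5461, 0.0123, 0.0561]
tcp_rot: [[0.815, 0.58, -0.0], [0.58, -0.815, -0.0], [-0.0, -0.0, -1.0]]
wrist_force: [-0.0, -0.5, -0.1]
finger_gap: 0.0124
gripper_force: 0.1
```

Emit:
move_arm --pt "0 0 0.04 0" --pt "0 0 0.04 0"

```text
time_s: 5.18
eef_pos: [0.5461, 0.0123, 0.0558]
tcp_rot: [[0.815, 0.58, -0.0], [0.58, -0.815, -0.0], [-0.0, -0.0, -1.0]]
wrist_force: [-0.2, -0.2, -0.1]
finger_gap: 0.0125
gripper_force: 0.0
```

Centred. Closing fully, then going down in fine steps.

Emit:
move_arm --pt "0 0 0.03 0" --pt "0 0 0.03 0" --pt "0 0 0.03 0" --jaw 1

```text
time_s: 5.55
eef_pos: [0.5463, 0.0122, 0.0558]
tcp_rot: [[0.815, 0.58, 0.0], [0.58, -0.815, -0.0], [0.0, 0.0, -1.0]]
wrist_force: [-2.1, -1.4, 5.5]
finger_gap: 0.0117
gripper_force: 30.0
```

Emit:
move_arm --pt "0 0 0.04 0" --pt "0 0 0.04 0"

```text
time_s: 5.8
eef_pos: [0.5463, 0.0122, 0.0557]
tcp_rot: [[0.815, 0.58, 0.0], [0.58, -0.815, -0.0], [0.0, 0.001, -1.0]]
wrist_force: [-2.8, -1.4, 10.6]
finger_gap: 0.012
gripper_force: 30.0
```

Emit:
move_arm --pt "-0.02 0 0.03 0" --pt "-0.02 0 0.055 0" --pt "-0.02 0 0.055 0"

```text
time_s: 6.18
eef_pos: [0.5463, 0.0122, 0.0557]
tcp_rot: [[0.815, 0.58, 0.001], [0.58, -0.815, -0.0], [0.001, 0.001, -1.0]]
wrist_force: [-4.7, -1.6, 16.2]
finger_gap: 0.012
gripper_force: 30.0
```

Emit:
move_arm --pt "-0.04 -0.02 0.01 0.0" --pt "-0.04 -0.02 0.01 0.04" --pt "-0.04 -0.02 0.01 0.08" --pt "-0.04 -0.02 0.01 0.12"

```text
time_s: 6.68
eef_pos: [0.5463, 0.0122, 0.0557]
tcp_rot: [[0.879, 0.478, 0.002], [0.478, -0.879, -0.0], [0.001, 0.001, -1.0]]
wrist_force: [-3.4, -1.9, 15.3]
finger_gap: 0.0116
gripper_force: 30.0
```

Emit:
move_arm --pt "-0.01 -0.01 0.015 0.04" --pt "-0.02 -0.01 0.015 0.08" --pt "-0.02 -0.01 0.015 0.12" --pt "-0.02 -0.01 0.015 0.16" --pt "-0.02 -0.01 0.015 0.2"

```text
time_s: 7.3
eef_pos: [0.5463, 0.0121, 0.0556]
tcp_rot: [[0.956, 0.293, 0.002], [0.293, -0.956, -0.0], [0.002, 0.001, -1.0]]
wrist_force: [-2.4, -1.2, 16.7]
finger_gap: 0.0114
gripper_force: 30.0
```

```bash
python3 - <<'E'
from cell import manip,read_camera
import cv2,numpy as np
from m import *
o=manip.get_obs();print(o["wrist_force"],o["moment"])
s=read_camera("side");I=s["color"];C=cloud(s)
hsv=cv2.cvtColor(I,cv2.COLOR_RGB2HSV).astype(int)
g=(hsv[...,0]>40)&(hsv[...,0]<80)&(hsv[...,1]>100)&(abs(C[...,0]-.484)<.03)&(abs(C[...,1]-.018)<.03)
v,u=np.nonzero(g);print(len(u),u.mean(),v.mean(),"was 43, 221.1 205.1")
cv2.imwrite("pics/a2.png",cv2.resize(I[165:275,180:310,::-1],(520,440),interpolation=cv2.INTER_CUBIC))
E
```

```text
[-2.35764689 -1.18980852 16.6565784 ] [-0.34478935  0.69324525  0.25027488]
47 221.61702127659575 203.10638297872342 was 43, 221.1 205.1
```

View pics/a2.png

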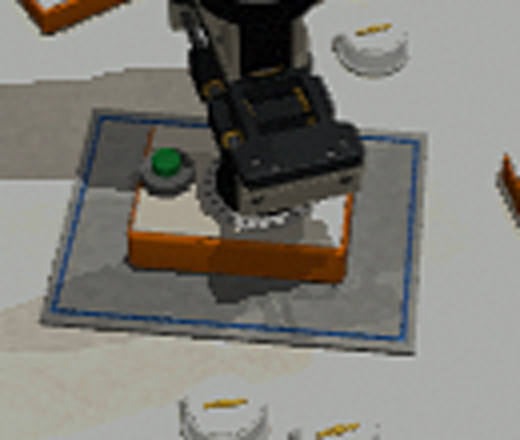

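```bash
cat >> m.py <<'E'
def orange(d):
    I=d["color"]; C=cloud(d); h=cv2.cvtColor(I,cv2.COLOR_RGB2HSV).astype(int)
    m=(h[...,0]>4)&(h[...,0]<22)&(h[...,1]>130)&(abs(C[...,0]-.53)<.1)&(abs(C[...,1]+.02)<.05)
    g=(h[...,0]>40)&(h[...,0]<80)&(h[...,1]>100)&(abs(C[...,0]-.484)<.03)&(abs(C[...,1]-.018)<.03)
    v,u=np.nonzero(g)
    W=[]
    for c in range(195,255):
        r=np.nonzero(m[205:250,c])[0]
        if len(r)>4: W.append((c,205+r.max()))
    W=np.array(W); P=proj(d,W,.006); k=np.polyfit(P[:,0],P[:,1],1)
    r=P[:,1]-np.polyval(k,P[:,0]); ok=abs(r)<.002; k=np.polyfit(P[ok,0],P[ok,1],1)
    print("green",len(u),u.mean().round(2),v.mean().round(2),"front edge yaw",np.arctan(k[0]).round(4),"y@.53",np.polyval(k,.53).round(4),"cols",W[0],W[-1])
E
python3 - <<'E'
from m import *
from cell import read_camera
orange(dict(np.load("side0.npz"))); orange(read_camera("side"))
E
```

```text
green 43 221.12 205.12 front edge yaw -0.1078 y@.53 -0.0318 cols [212 229] [254 234]
green 48 221.75 202.29 front edge yaw -0.1035 y@.53 -0.0316 cols [212 229] [254 234]
```

Emit:
move_arm --pt "0 0 0.005 0.05" --pt "0 0 0.005 0.1" --pt "0 0 0.005 0.15" --pt "0 0 0.005 0.2" --pt "0 0 0.005 0.25"

```text
time_s: 8.02
eef_pos: [0.5463, 0.012, 0.0556]
tcp_rot: [[0.999, 0.047, 0.002], [0.047, -0.999, -0.0], [0.002, 0.0, -1.0]]
wrist_force: [-3.5, -1.6, 16.1]
finger_gap: 0.0119
gripper_force: 30.0
```

Emit:
move_arm --pt "0 0 0 0.05" --pt "0 0 0 0.1" --pt "0 0 0 0.15" --pt "0 0 0 0.2" --pt "0 0 0 0.25"

```text
time_s: 8.65
eef_pos: [0.5463, 0.0119, 0.0556]
tcp_rot: [[0.98, -0.201, 0.002], [-0.201, -0.98, -0.0], [0.002, -0.0, -1.0]]
wrist_force: [-2.8, -1.8, 17.1]
finger_gap: 0.0117
gripper_force: 30.0
```

Emit:
move_arm --pt "0 0 0 0.04" --pt "0 0 0 0.05" --pt "0 0 0 0.05"

```text
time_s: 9.02
eef_pos: [0.5463, 0.0119, 0.0556]
tcp_rot: [[0.969, -0.249, 0.002], [-0.249, -0.969, -0.0], [0.002, -0.0, -1.0]]
wrist_force: [-3.3, -1.4, 16.9]
finger_gap: 0.0119
gripper_force: 30.0
```

Emit:
move_arm --pt "0 0 0 0" --pt "0 0 0 0" --pt "0 0 0 0" --jaw 0.6

```text
time_s: 9.4
eef_pos: [0.5466, 0.0128, 0.0553]
tcp_rot: [[0.969, -0.248, 0.003], [-0.248, -0.969, 0.001], [0.002, -0.002, -1.0]]
wrist_force: [0.6, 0.6, 10.2]
finger_gap: 0.0184
gripper_force: 5.1
```

Emit:
move_arm --pt "0 0 -0.2 0" --pt "0 0 -1 0" --pt "0 0 -3 0" --pt "0 0 -6 0" --pt "-4 0 -12 0" --pt "-8 0 -17 0" --pt "-12 2 -20 0" --pt "-16 6 -22 0" --pt "-18 11 -22 0" --pt "-18 16 -22 0" --pt "-18 21 -22 0" --pt "-18 25 -22 0"

```text
time_s: 10.9
eef_pos: [0.3077, -0.187, 0.2747]
tcp_rot: [[0.968, -0.25, 0.001], [-0.25, -0.968, -0.0], [0.001, -0.0, -1.0]]
wrist_force: [0.5, 0.7, 0.4]
finger_gap: 0.0184
gripper_force: 0.0
```

```bash
cat > look.py <<'E'
import sys; from m import *
from cell import read_camera
O=np.array([.546,.0122]); yaw=-.102
tag=sys.argv[1]; im=[]
for n in ["top","side"]:
    d=read_camera(n); np.savez(n+tag+".npz",**{k:d[k] for k in ["color","z_map","K","pose"]})
    C=cloud(d); I=d["color"].astype(float); R=np.hypot(C[...,0]-O[0],C[...,1]-O[1])
    w=np.clip(I[...,0]-np.maximum(I[...,1],I[...,2])-25,0,None)*((R<.045)&(C[...,2]<.052)&(C[...,2]>.038)&(R>.024))
    v,u=np.nonzero(w); c=np.average(np.c_[u,v],axis=0,weights=w[v,u]); p=proj(d,c,.0465)[0,:2]-O
    print(n,"red",c.round(2),(p*1000).round(1),"ang",np.arctan2(p[1],p[0]).round(3))
    m=(R<.045)&(C[...,2]>.076)&(C[...,2]<.095); v,u=np.nonzero(m); W=proj(d,np.c_[u,v],.083)[:,:2]
    e,vv=np.linalg.eigh(np.cov(W.T)); a=vv[:,1]; q=cv2.minAreaRect((W*1000).astype(np.float32))
    print("  bar",len(W),W.mean(0).round(4),"ang",np.arctan(a[1]/a[0]).round(3),np.round(q[0],1),np.round(q[1],1),round(q[2],1))
    m=(R<.03)&(I.min(-1)>110)&(C[...,2]>.07); v,u=np.nonzero(m); W=proj(d,np.c_[u,v],.083)[:,:2]
    if len(W)>3: e,vv=np.linalg.eigh(np.cov(W.T)); a=vv[:,1]; print("  white ang",np.arctan(a[1]/a[0]).round(3),W.mean(0).round(4))
    c0=(200,165) if n=="top" else (180,165)
    im.append(cv2.resize(d["color"][c0[1]:c0[1]+100,c0[0]:c0[0]+110,::-1],(400,364),interpolation=cv2.INTER_CUBIC))
    measure(d,n) if n=="top" else orange(d)
cv2.imwrite(f"pics/look{tag}.png",np.hstack(im))
E
python3 look.py 1
```

```text
top red [269.86 191.33] [ 34.9 -10.8] ang -0.3
  bar 143 [0.5462 0.0129] ang -0.247 [546.5  12.8] [11.6 52.3] 76.2
  white ang -0.243 [0.5567 0.0095]
top green [263.3 235.8] 67 world@h [0.4844 0.0186 0.065 ] depthz 0.0658 med [0.4841 0.0191 0.0658]
top red [269.9 191.4] 7 world@h [0.5807 0.0014 0.046 ] depthz 0.0476 med [0.5813 0.0011 0.0476]
top top rect [535.5  13.4] [ 91.6 133.8] 84.32 topz 0.0458
top black [265.2 207.4] 558 world@h [0.545  0.0128 0.055 ] depthz 0.0565 med [0.5438 0.0145 0.0565]
top bar top n 193 z 0.0849 cen [0.5042 0.0271 0.411 ]
 bar ang -0.323
top g->r dir -0.177
top pad [534.2  14.6] [175.5 229. ] 84.4 padz 0.0054
side red [257.32 213.44] [ 32.2 -11.6] ang -0.345
  bar 96 [0.5464 0.0066] ang -0.238 [546.9   6.5] [16.3 52.8] 77.7
  white ang -0.364 [0.5593 0.0067]
green 43 221.12 205.12 front edge yaw -0.1045 y@.53 -0.0315 cols [212 229] [254 234]
```

View pics/look1.png

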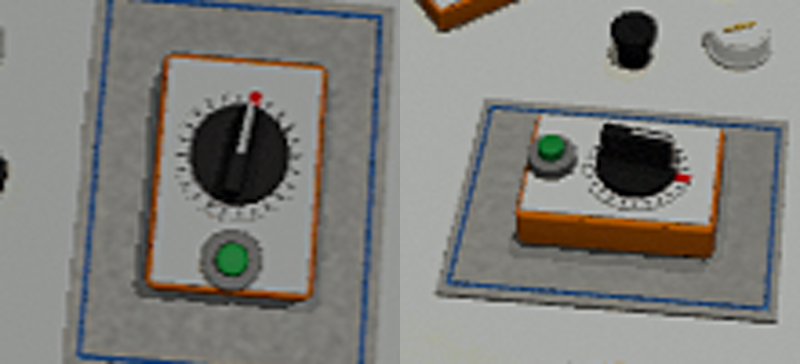

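The timer hasn't moved. The bar is at -0.247 and the mark is at about -0.315 in both views, measured from each view's own axis, so 0.068 rad is left. Regripping.

Emit:
move_arm --pt "0.5 -4 0 0" --pt "1 -9 0 0" --pt "2 -14 0 0" --pt "5 -18 0 0" --pt "9 -22 0 0" --pt "13 -25 0 0" --pt "17 -25.25 2 0" --pt "18.1 -25.25 5 0" --pt "18.1 -25.25 9 0" --pt "18.1 -25.25 12 0" --pt "18.1 -25.25 12 0" --jaw 0.48

```text
time_s: 12.38
eef_pos: [0.545, 0.0148, 0.1525]
tcp_rot: [[0.969, -0.248, -0.005], [-0.248, -0.969, -0.0], [-0.005, 0.001, -1.0]]
wrist_force: [-0.6, 0.7, -0.1]
finger_gap: 0.024
gripper_force: 0.0
```

Emit:
move_arm --pt "0 0 0 0" --pt "0 0 2.0 0" --pt "0 0 3.5 0" --pt "0 0 4.5 0" --pt "0 0 5.5 0" --pt "0 0 5.5 0"

```text
time_s: 13.12
eef_pos: [0.5465, 0.0142, 0.0987]
tcp_rot: [[0.969, -0.249, -0.001], [-0.249, -0.969, -0.0], [-0.001, 0.0, -1.0]]
wrist_force: [0.5, -0.3, 0.9]
finger_gap: 0.0237
gripper_force: 0.0
```

Emit:
move_arm --pt "0.02 0.18 0 0" --pt "0.02 0.18 1.2 0" --pt "0.02 0.18 2.4 0" --pt "0.02 0.18 3.2 0" --pt "0.02 0.18 3.8 0" --pt "0.02 0.18 3.9 0" --pt "0.02 0.18 3.9 0"

```text
time_s: 14.0
eef_pos: [0.5468, 0.0125, 0.0604]
tcp_rot: [[0.969, -0.249, 0.0], [-0.249, -0.969, -0.0], [0.0, -0.0, -1.0]]
wrist_force: [-0.8, 0.9, 0.5]
finger_gap: 0.0242
gripper_force: 0.0
```

Emit:
move_arm --pt "0 0 0 0" --pt "0 0 0 0" --jaw 0.69

```text
time_s: 14.25
eef_pos: [0.5468, 0.0125, 0.0605]
tcp_rot: [[0.969, -0.249, 0.001], [-0.249, -0.969, 0.0], [0.001, -0.0, -1.0]]
wrist_force: [0.0, -0.4, 0.1]
finger_gap: 0.015
gripper_force: 0.0
```

Emit:
move_arm --pt "-0.04 0 0.2 0" --pt "-0.04 0 0.4 0" --pt "-0.04 0 0.4 0" --jaw 0.725

```text
time_s: 14.62
eef_pos: [0.5461, 0.0123, 0.056]
tcp_rot: [[0.969, -0.249, -0.0], [-0.249, -0.969, -0.0], [-0.0, 0.0, -1.0]]
wrist_force: [0.0, -1.3, -0.9]
finger_gap: 0.0124
gripper_force: 0.8
```

Emit:
move_arm --pt "0 0.03 0.03 0" --pt "0 0.03 0.04 0" --pt "0 0.03 0.04 0"

```text
time_s: 15.0
eef_pos: [0.5461, 0.0123, 0.0559]
tcp_rot: [[0.969, -0.249, -0.0], [-0.249, -0.969, -0.0], [-0.0, 0.0, -1.0]]
wrist_force: [-0.2, -1.2, 1.2]
finger_gap: 0.0126
gripper_force: 0.6
```

Emit:
move_arm --pt "0 0 0.02 0" --pt "0 0 0.02 0" --pt "0 0 0.02 0" --jaw 1

```text
time_s: 15.38
eef_pos: [0.5461, 0.0122, 0.0558]
tcp_rot: [[0.969, -0.249, 0.0], [-0.249, -0.969, -0.0], [0.0, 0.0, -1.0]]
wrist_force: [-2.8, -2.3, 5.8]
finger_gap: 0.0119
gripper_force: 30.0
```

Emit:
move_arm --pt "-0.03 0.02 0.04 0" --pt "-0.03 0.02 0.08 0" --pt "-0.03 0.02 0.08 0"

```text
time_s: 15.75
eef_pos: [0.5461, 0.0122, 0.0557]
tcp_rot: [[0.969, -0.249, 0.001], [-0.249, -0.969, -0.0], [0.001, -0.0, -1.0]]
wrist_force: [-4.2, -1.8, 13.5]
finger_gap: 0.0121
gripper_force: 30.0
```

Emit:
move_arm --pt "-0.02 0 0.035 0" --pt "-0.02 0 0.035 0.03" --pt "-0.02 0 0.035 0.06" --pt "-0.02 0 0.035 0.067" --pt "-0.02 0 0.035 0.067"

```text
time_s: 16.38
eef_pos: [0.5462, 0.0122, 0.0557]
tcp_rot: [[0.95, -0.313, 0.001], [-0.313, -0.95, -0.0], [0.001, -0.0, -1.0]]
wrist_force: [-4.3, -1.5, 16.6]
finger_gap: 0.0117
gripper_force: 30.0
```

Emit:
move_arm --pt "0 0 0 0" --pt "0 0 0 0" --pt "0 0 0 0" --jaw 0.6

```text
time_s: 16.75
eef_pos: [0.5468, 0.0133, 0.0553]
tcp_rot: [[0.95, -0.312, 0.002], [-0.312, -0.95, 0.001], [0.002, -0.002, -1.0]]
wrist_force: [-0.5, 2.2, 8.4]
finger_gap: 0.0186
gripper_force: 3.9
```

Emit:
move_arm --pt "0 0 -0.2 0" --pt "0 0 -1 0" --pt "0 0 -3 0" --pt "0 0 -6 0" --pt "-4 0 -12 0" --pt "-8 0 -17 0" --pt "-12 2 -20 0" --pt "-16 6 -22 0" --pt "-18 11 -22 0" --pt "-18 16 -22 0" --pt "-18 21 -22 0" --pt "-18 25 -22 0"

```text
time_s: 18.25
eef_pos: [0.2954, -0.1705, 0.2751]
tcp_rot: [[0.949, -0.314, 0.001], [-0.314, -0.949, -0.0], [0.001, -0.0, -1.0]]
wrist_force: [1.8, -0.4, 0.9]
finger_gap: 0.0187
gripper_force: 0.0
```

```bash
python3 look.py 2
```

```text
top red [269.67 191.29] [ 35.  -10.4] ang -0.289
  bar 142 [0.5461 0.0132] ang -0.318 [546.5  13. ] [11.8 52.6] 72.1
  white ang -0.301 [0.5572 0.0088]
top green [263.2 235.8] 68 world@h [0.4843 0.0187 0.065 ] depthz 0.0652 med [0.484  0.0191 0.0652]
top red [269.8 191.2] 6 world@h [0.5813 0.0014 0.046 ] depthz 0.0468 med [0.5812 0.001  0.0468]
top top rect [535.6  13.6] [ 91.6 133.9] 84.35 topz 0.0458
top black [265.  207.4] 555 world@h [0.5449 0.0132 0.055 ] depthz 0.0563 med [0.5433 0.0146 0.0563]
top bar top n 201 z 0.0853 cen [0.5025 0.028  0.4286]
 bar ang -0.322
top g->r dir -0.176
top pad [534.2  14.5] [175.5 229.2] 84.49 padz 0.0053
side red [257.37 213.42] [ 32.3 -11.5] ang -0.342
  bar 95 [0.5471 0.0068] ang -0.315 [547.2   6.4] [16.3 52.7] 71.6
  white ang -0.362 [0.5589 0.0067]
green 43 221.0 205.05 front edge yaw -0.1043 y@.53 -0.0313 cols [212 229] [254 234]
```

View pics/look2.png

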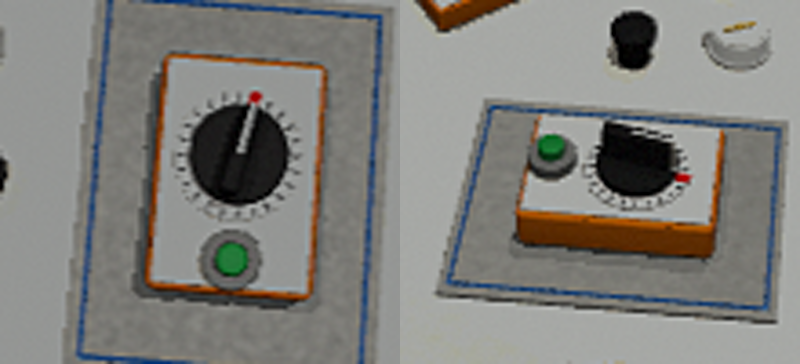

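Bar at -0.318 against the mark at -0.315, and the timer is unmoved. Next is the start button, with closed fingertips.

Emit:
move_arm --pt "1 -4 0 0" --pt "3 -9 0 0" --pt "6 -14 0 0" --pt "9 -19 0 0" --pt "12 -23.9 0 0" --pt "12 -23.9 4 0" --pt "12 -23.9 8 0" --pt "12 -23.9 12 0" --pt "12 -23.9 15 0" --pt "12 -23.9 17 0" --pt "12 -23.9 17 0" --pt "12 -23.9 17 0" --jaw 1

```text
time_s: 19.85
eef_pos: [0.4857, 0.021, 0.1054]
tcp_rot: [[0.95, -0.313, 0.001], [-0.313, -0.95, 0.0], [0.001, -0.001, -1.0]]
wrist_force: [0.1, -0.1, 0.9]
finger_gap: 0.0003
gripper_force: 0.0
```

Emit:
move_arm --pt "-0.04 0.27 1 0" --pt "-0.04 0.27 2 0" --pt "-0.04 0.27 3 0" --pt "-0.04 0.27 3.5 0" --pt "-0.04 0.27 3.5 0"

```text
time_s: 20.48
eef_pos: [0.4837, 0.0181, 0.069]
tcp_rot: [[0.95, -0.313, -0.001], [-0.313, -0.95, -0.0], [-0.001, 0.0, -1.0]]
wrist_force: [0.3, -0.1, 0.9]
finger_gap: 0.0002
gripper_force: 0.0
```

Emit:
move_arm --pt "0 0 0.2 0" --pt "0 0 0.4 0" --pt "0 0 0.5 0" --pt "0 0 0.5 0"

```text
time_s: 20.98
eef_pos: [0.4842, 0.0181, 0.0646]
tcp_rot: [[0.95, -0.313, 0.0], [-0.313, -0.95, 0.0], [0.0, -0.0, -1.0]]
wrist_force: [1.2, -0.1, 1.9]
finger_gap: 0.0002
gripper_force: 0.7
```

Emit:
move_arm --pt "0 0 0.1 0" --pt "0 0 0.2 0" --pt "0 0 0.3 0" --pt "0 0 0.3 0"

```text
time_s: 21.48
eef_pos: [0.4842, 0.0181, 0.0616]
tcp_rot: [[0.95, -0.313, 0.0], [-0.313, -0.95, 0.0], [0.0, -0.0, -1.0]]
wrist_force: [-0.1, -0.2, 2.8]
finger_gap: 0.0006
gripper_force: 1.6
```

Emit:
move_arm --pt "0 0 0.05 0" --pt "0 0 0.1 0" --pt "0 0 0.1 0"

```text
time_s: 21.85
eef_pos: [0.4842, 0.0181, 0.0606]
tcp_rot: [[0.95, -0.313, 0.0], [-0.313, -0.95, 0.0], [0.0, -0.0, -1.0]]
wrist_force: [0.3, 0.7, 4.0]
finger_gap: 0.0003
gripper_force: 1.8
```

Emit:
move_arm --pt "0 0 0.05 0" --pt "0 0 0.08 0" --pt "0 0 0.08 0"

```text
time_s: 22.22
eef_pos: [0.4842, 0.0181, 0.0602]
tcp_rot: [[0.95, -0.313, 0.001], [-0.313, -0.95, 0.0], [0.001, -0.0, -1.0]]
wrist_force: [-1.4, 0.0, 9.6]
finger_gap: 0.0008
gripper_force: 5.1
```

Emit:
move_arm --pt "0 0 0.03 0" --pt "0 0 0.05 0" --pt "0 0 0.05 0"

```text
time_s: 22.6
eef_pos: [0.4842, 0.0181, 0.06]
tcp_rot: [[0.95, -0.313, 0.001], [-0.313, -0.95, -0.0], [0.001, -0.0, -1.0]]
wrist_force: [-2.6, 0.3, 15.2]
finger_gap: 0.0002
gripper_force: 8.0
```

The button has bottomed out, with force rising past 4 N to 15 N. Releasing and withdrawing.

Emit:
move_arm --pt "0 0 -0.2 0" --pt "0 0 -0.6 0" --pt "0 0 -1.5 0" --pt "0 0 -4 0" --pt "0 0 -8 0" --pt "0 0 -13 0" --pt "-2 3 -17 0" --pt "-4 8 -20 0" --pt "-7 13 -21 0" --pt "-10 18 -21 0" --pt "-12 23 -21 0" --pt "-12 24 -21 0"

```text
time_s: 24.1
eef_pos: [0.2921, -0.1739, 0.2694]
tcp_rot: [[0.948, -0.317, -0.0], [-0.317, -0.948, 0.0], [-0.0, -0.0, -1.0]]
wrist_force: [0.4, 0.7, -0.1]
finger_gap: 0.0005
gripper_force: 0.0
```

```bash
python3 look.py 3
```

```text
top red [269.66 191.29] [ 35.  -10.4] ang -0.289
  bar 142 [0.5461 0.0131] ang -0.316 [546.5  13. ] [11.8 52.6] 72.1
  white ang -0.301 [0.5572 0.0088]
top green [263.2 235.8] 68 world@h [0.4843 0.0187 0.065 ] depthz 0.066 med [0.484  0.0191 0.066 ]
top red [269.8 191.2] 6 world@h [0.5813 0.0014 0.046 ] depthz 0.0481 med [0.5813 0.0012 0.0481]
top top rect [535.6  13.6] [ 91.6 133.9] 84.35 topz 0.0458
top black [265.  207.4] 555 world@h [0.5449 0.0132 0.055 ] depthz 0.0563 med [0.5433 0.0147 0.0563]
top bar top n 199 z 0.0849 cen [0.503  0.0278 0.4244]
 bar ang -0.323
top g->r dir -0.176
top pad [534.   14.6] [175.4 228.8] 84.41 padz 0.0054
side red [257.33 213.41] [ 32.2 -11.5] ang -0.342
  bar 96 [0.5468 0.0067] ang -0.31 [547.   6.] [17.1 52.7] 71.6
  white ang -0.372 [0.5599 0.0063]
green 44 221.05 205.07 front edge yaw -0.11 y@.53 -0.0315 cols [212 229] [254 234]
```

View pics/look3.png

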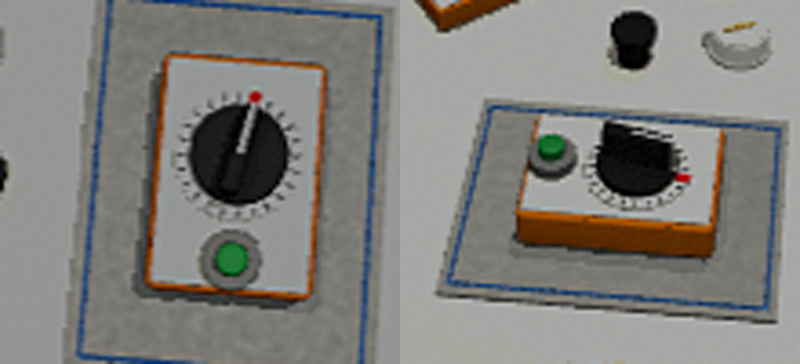

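The pointer is on the red mark (top crop about (255,98)). The button is back up and the timer is square on its pad.

```bash
python3 -c "
from cell import job
print(job.sign_off())"
```

```text
the job is handed in; nothing more can be done
None
```

The job is handed in: the dial is on the red mark to within about 0.005 rad by my measurement, turned with readings of about 15–17 N down. The start button was pushed fully down (15 N at the stop) and released, and the timer shifted less than 0.5 mm; sign-off returned no verdict.

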